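# Lay the straightedge in the trimming jig and lock the stop one hole in

## Robot

A 6-joint arm with a two-finger parallel gripper is mounted at the origin on the work surface; the furniture and walls round the work are solid. World frame = base frame: x ahead of the robot, y to its left, z up, the work surface at z = 0. Lengths are in mm, angles in rad, forces in N, time in s.
With the tool pointing down it reaches from about 275 to 750 mm from the base axis. Payload 10.2 kg.
Tool frame: the origin (TCP) lies between the finger pads; the fingertips stand 8 mm ahead of it and the grasp point (between the pads) lies 11 mm behind it; z points along the fingers, x is the direction in which the jaws open and shut, and the axes are right-handed (so a half turn about z gives the same grasp; the last joint's range is limited). The gripper opens to 85 mm and grips with 20 to 120 N. Pads are 22 mm wide; open, the fingers measure 114 mm over their backs; the gripper's body (76 mm by 85 mm) begins 54 mm behind the grasp point. The pads swing forward as they close: fully open they stand 13 mm farther back than shut.
Start: joints at [-1.429, 0.313, 1.498, -0, 1.331, -0.223], TCP at [187.288, -490.463, 239.294] pointing down, gripper open.
Joint ranges: [-2.94, 2.94], [-0.97, 2.17], [0.19, 2.56], [-1.23, 4.37], [0.02, 3.11], [-2.88, 2.88]. Speed limits (rad/s): [2.39, 2.39, 3.01, 3.14, 3.14, 3.14].

## Interface

Orientations are given as a unit quaternion [w, x, y, z].
In Python, from rig import sense, eyes, ctrl gives the robot as it stands.
- The arm moves only by the tool move_arm, never from a script. Its argument "rows" is a list that holds one entry, the list of rows, each a list of 5 numbers: the shift along the tool's x, y, z in mm, then the turn about the tool's z in units of 6 degrees (1.0 is 6 degrees), then the gripper command: -1 is shut, 1 is fully open, values between are in proportion. In form: [[[dx, dy, dz, roll, jaw], ...]]. A call has 1 to 12 rows; each row is the pose to reach, as a shift and turn from the pose measured when the call began, along the tool's axes at that moment; what a row does not reach only later rows make up. A row lasts 1/8 s, in which the tool goes at most 62.5 mm and 10.7 degrees, less where a joint would pass 70% of its speed; a pose out of reach is approached as far as the arm can. A call with a gripper value outside its range is refused whole. The fingers move at their own pace and stop on an object; "squeeze" is the grip in N (left out, the last holds). Time passes only in rows, so rows that repeat a pose let the fingers close. It gives the time, the measured TCP pose, the force and the opening at its end, in the units of the state.
- sense(): the state, without advancing time (a new reading comes with each control period).
- eyes.capture(name): name is "scene" or "top" or "wrist"; returns a dict with "color" (480x640x3 uint8, blue, green, red), "vertical_fov" (degrees; the focal length in pixels is half the picture's height over the tangent of half this angle, whatever the lens; pixels are square), "cx", "cy" (the principal point, pixels), "xyz" and "attitude" of the camera in the world. Camera axes: x right, y down, z forward; pixel columns grow to the right and rows downward; lengths in mm; the calibration is good to about 2 mm. A picture is of the moment at which its call begins. There is no depth.
- ctrl.finish_job(): hands the job in, once; it reports no verdict.
The state is a dict: "time_s": time; "joints": joint angles; "dq": joint speeds; "tau": joint torques, N m; "eef_pos": TCP position; "ee_rot": TCP orientation; "force": force on the tool from outside, world axes, zero at the start; "wrist_torque": the same for the moment, N m; "grip_width": opening from 0.0 (shut) to 1.0 (fully open).
Only numpy, scipy, OpenCV 4.12 (cv2) and the standard library are available. Lean on these libraries where they do the work, as an engineer would, in place of code of your own. Each camera call takes 0.05 s, during which the arm holds its last target. There are 200 camera calls.

## Task

Lay the loose straightedge with the orange rib down flat on the bed of the trimming jig, its long edge flush against the dark fence, between the blue end block and the stop arm, and let it go. Then pull up the red lock knob, slide the blue section along its tube to the next hole towards the straightedge, and let the pin drop fully home. Finish while still holding the red knob with the pin engaged; the straightedge must still lie flush and the tape roll, beaker and nozzle must be left standing where they are.

Things in the scene. Friction and masses are not known exactly. Their poses are not given: they have to be found in the camera images.
- straightedge: Loose straightedge (0.18 kg): steel blade 120 (x) x 40 (y) x 6 mm with a raised orange grip rib along its middle, 84 (x) x 16 (y) mm, from 6 up to 36 mm height, to be gripped across its 16 mm. Origin: centre of the underside. x along the blade, z up. It is the same either way round.
- jig: Trimming jig, fixed; its place and yaw vary. Aluminium base 210 (x) x 136 (y) x 10 mm; origin under its centre; x along tube and fence. Dark fence, top 17 mm high, on the +y side: face at y = +55 mm, looking to -y. Blue end block: face at x = +95 mm, looking to -x, 28 mm high. Steel square tube 26 mm wide along x at y = -43 mm, top 32 mm high, with 11 mm holes in its top every 25 mm.
- section (a joint): Slide (m) of the blue section along the tube: 0 as found, grows to the jig's +x (towards the end block); next hole at 0.025. Play 1.5 mm when locked, friction 2 N when the pin is pulled. A sleeve 40 x 34 mm, top 39.5 mm high; its stop arm (top 25.5 mm high) has its face 25 mm to +x of the pin. The knob sits on the section: pulled up, it drags the section along.
- plunger (a joint): Lift (m) of the lock pin and its red knob: 0 = pin fully home in a hole, limit 0.015. A spring pulls it down, about 4 N at home, 7 N fully pulled. The pin (8 mm, round tip) leaves the hole at about 0.010; let down between holes it rides on the tube and drops in by itself at a hole.
- knob: Red round lock knob, 24 mm in diameter, 25 mm high; origin at the centre of its underside, 56 mm over the table when the pin is home; z up. Below it is only a housing of 20 mm diameter. Grip it by its sides from above.
- tape_roll: Bystander: tan roll of tape, 103 mm across, 48 mm high, lying flat. Origin: centre of the underside.
- beaker: Bystander: small white beaker, 58 mm across, 61 mm high. Origin: centre of the underside.
- nozzle: Bystander: whitish spare filling nozzle standing on its 32 mm flange, 67 mm high. Origin: centre of the underside.
- place (a point): Point on the jig's bed (10 mm over the table), axes as the jig's: where the straightedge's origin comes when it lies flush on the fence (exact in y) and midway in the 128 mm bay left for its 120 mm blade once the section is in the next hole. As found the bay is 25 mm longer towards -x; a blade lying up to 15 mm to -x of here is pushed along by the stop arm.

How it is judged:
By the outcome, as a careful person would: the job done as asked, in the order asked, and still so for the second after the job is handed in, while the arm keeps its last pose, push and grip.
It also fails if it takes over 54 s, if anything falls off the work surface, if the arm or the gripper's body presses on something with over 40 N, if the wrist force passes 120 N, or if a joint passes its speed limit or range.

## Working session

There is one attempt and no reset: what is moved stays moved. The work goes in short steps, Python scripts to look and compute and a tool call to move; the robot and the scene stay as the last step left them, time stands still between calls to the robot, and variables do not carry over. Pictures are saved under pics/ and viewed, about 8 in all and at most 12, crops included, and the job is handed in when it is done.

Besides the shell and the picture viewer there is one more tool, called after "Request:" as name(argument=value, ...), one argument or row to a line, values as JSON. move_arm: Moves the arm, as the interface text tells. Its arguments: {"type":"object","properties":{"rows":{"type":"array","items":{"type":"array","items":{"type":"array","items":{"type":"number"}}}},"squeeze":{"type":"number"}},"required":["rows"]}

```bash
mkdir -p pics; ls; cat > h.py <<'E'
import numpy as np, cv2
from scipy.spatial.transform import Rotation as R
def q(a): return R.from_quat([a[1],a[2],a[3],a[0]])
def ray(c,u,v):
    f=240/np.tan(np.radians(c["vertical_fov"])/2)
    d=np.array([(u-c["cx"])/f,(v-c["cy"])/f,1.]); A=np.array(c["attitude"],float)
    Rm=q(A).as_matrix() if A.size==4 else A.reshape(3,3)
    return np.array(c["xyz"],float),Rm@d
def on(c,u,v,z):
    p,d=ray(c,u,v); return p+d*(z-p[2])/d[2]
E
python3 - <<'E'
from rig import sense,eyes
import cv2,pickle
print(sense())
for n in("scene","top","wrist"):
    c=eyes.capture(n); cv2.imwrite(f"pics/{n}0.png",c["color"]); pickle.dump(c,open(n+".pkl","wb"))
    print(n,{k:v for k,v in c.items() if k!="color"})
E
```

```text
pics
{'time_s': 0.0, 'joints': array([-1.42936493e+00,  3.13449568e-01,  1.49841315e+00,  2.04744891e-05,
        1.33102111e+00, -2.23397959e-01]), 'dq': array([-0.00061511,  0.0005089 , -0.00091799,  0.00029627,  0.00032014,
        0.00094472]), 'tau': array([ 1.52489891e-03, -4.12260354e+01, -2.59741884e+01, -2.79255062e-05,
        4.15186136e-03,  7.76182745e-07]), 'eef_pos': array([ 187.27405375, -490.20339371,  238.7443071 ]), 'ee_rot': array([-4.81554398e-04,  8.23645788e-01, -5.67104223e-01, -4.30097905e-04]), 'force': array([-0.17275139,  0.47347125,  0.25231662]), 'wrist_torque': array([-0.00668208, -0.03081697, -0.00878165]), 'grip_width': 1.001064570729375}
scene {'vertical_fov': 52.89550898695115, 'cx': 319.3935183569562, 'cy': 238.19660881236084, 'xyz': array([  8.6237603 , 551.42838533, 762.28950201]), 'attitude': array([ 0.14304074, -0.30917739,  0.85441598, -0.39232898])}
top {'vertical_fov': 42.186196596191124, 'cx': 315.10790542005174, 'cy': 247.01929619238234, 'xyz': array([ 412.88388097,  -38.0966099 , 1336.73936527]), 'attitude': array([-0.0308013 ,  0.70855028, -0.70374429,  0.04185396])}
wrist {'vertical_fov': 59.29083651833627, 'cx': 318.199884486525, 'cy': 239.11473089264524, 'xyz': array([ 263.41346498, -459.96469277,  373.32871839]), 'attitude': array([ 0.13223783,  0.81280242, -0.55991941, -0.09140921])}
```

View pics/top0.png

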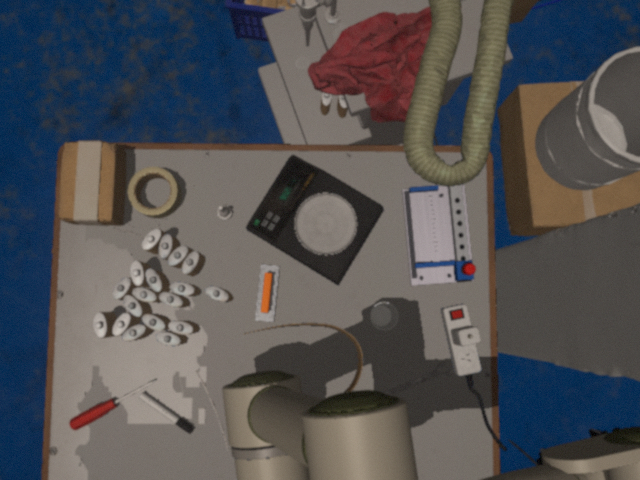

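View pics/scene0.png

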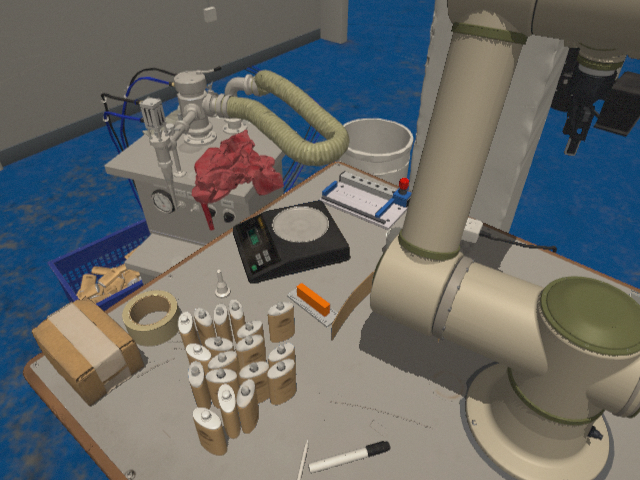

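The top view shows the straightedge at (267,293), the jig around (438,235) with the fence on its left, the knob at (469,269), the beaker at (383,315), the nozzle at (226,211) and the tape at (153,191). The scale lies between. A thin brown strip curves from (245,330) to (360,370). The scene view shows it standing upright beside the straightedge.

```bash
cat > m.py <<'E'
from h import *; import pickle
c=pickle.load(open("top.pkl","rb")); im=c["color"]; hsv=cv2.cvtColor(im,cv2.COLOR_BGR2HSV)
def rect(lo,hi,roi,z,n):
    x0,y0,x1,y1=roi; m=cv2.inRange(hsv,lo,hi); k=np.zeros_like(m); k[y0:y1,x0:x1]=m[y0:y1,x0:x1]
    cs=sorted(cv2.findContours(k,0,2)[0],key=cv2.contourArea)[-n:]
    for s in cs:
        (u,v),wh,_=r=cv2.minAreaRect(s); b=[on(c,*p,z) for p in cv2.boxPoints(r)]
        e=b[1]-b[0],b[2]-b[1]; l=max(e,key=np.linalg.norm)
        print((round(u),round(v)),on(c,u,v,z).round(1),[round(float(np.linalg.norm(x)),1) for x in e],"yaw",round(float(np.degrees(np.arctan2(l[1],l[0]))),1))
print("orange");rect((5,150,120),(20,255,255),(240,250,300,330),36,1)
print("red");rect((172,120,80),(180,255,255),(440,250,490,290),81,1);rect((0,150,80),(4,255,255),(440,250,490,290),81,1)
print("blue");rect((100,120,50),(125,255,255),(395,170,490,290),25,4)
a=cv2.resize(im[170:300,390:490],None,fx=4,fy=4,interpolation=2); b=cv2.resize(im[240:370,240:340],None,fx=4,fy=4,interpolation=2)
cv2.imwrite("pics/crop.png",np.hstack([a,b]))
for n,p,z in(("beaker",(383,315),61),("strip end",(245,332),0),("strip",(300,324),30),("strip",(355,345),30),("strip",(361,368),30),("scale near corner",(338,282),40),("scale left",(248,227),40),("nozzle",(226,211),60),("hose end",(450,178),200)): print(n,on(c,*p,z).round(0))
E
python3 m.py
```

```text
orange
(266, 292) [452.2  43.2  36. ] [80.5, 14.9] yaw -5.2
red
(467, 273) [ 492.1 -366.2   81. ] [3.2, 8.3] yaw -108.1
(469, 268) [ 501.1 -370.1   81. ] [20.4, 18.3] yaw -89.6
blue
(470, 261) [ 521.  -387.3   25. ] [0.0, 0.0] yaw 0.0
(423, 188) [ 676.7 -290.1   25. ] [58.7, 7.7] yaw -85.0
(444, 271) [ 499.  -330.6   25. ] [120.1, 41.9] yaw -86.0
beaker [ 406. -197.   61.]
strip end [368.  89.   0.]
strip [386. -28.  30.]
strip [ 344. -142.   30.]
strip [ 296. -155.   30.]
scale near corner [ 474. -106.   40.]
scale left [588.  83.  40.]
nozzle [618. 127.  60.]
hose end [ 662. -306.  200.]
```

View pics/crop.png

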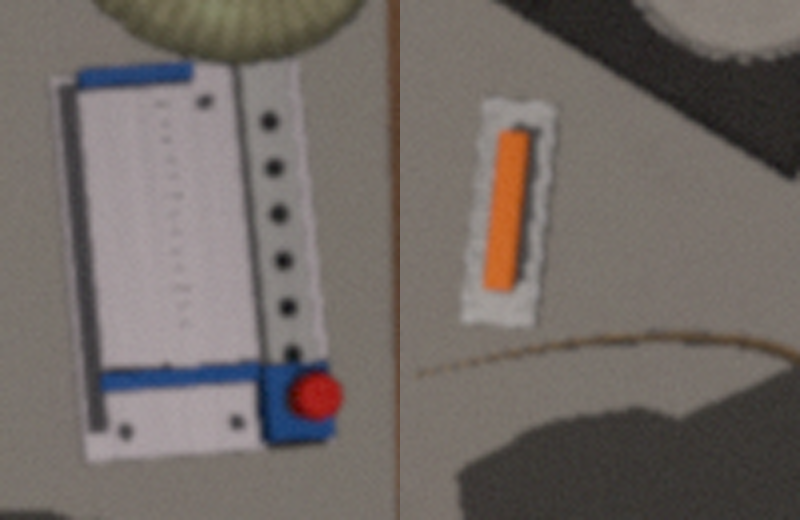

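View pics/wrist0.png

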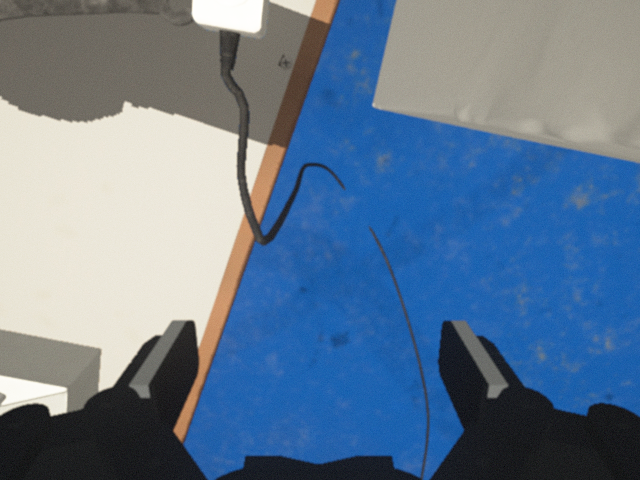

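The crop shows six holes in the tube, from crop pixel (270,121) to (293,354). The fence edge runs from (77,90) to (105,430), and the end block is at the top. The wrist view shows only the table edge. I'll fit the jig from the hole line, the fence edge and the knob.

```bash
cat > j.py <<'E'
from h import *; import pickle
c=pickle.load(open("top.pkl","rb"))
g=lambda u,v,z: on(c,(u+.5)/4-.5+390,(v+.5)/4-.5+170,z)[:2]
H=np.array([g(u,v,32) for u,v in((270,121),(275,167),(279,214),(284,260),(288,307),(293,354))])
J=np.array([[x,-43.] for x in(67,42,17,-8,-33,-58)])
d=np.polyfit(J[:,0],H,1); yaw=np.arctan2(d[0,1],d[0,0]); print("holes pitch",25*np.hypot(*d[0]),"yaw",np.degrees(yaw))
M=R.from_euler('z',yaw).as_matrix()[:2,:2]; t=(H-J@M.T).mean(0); print("origin",t)
L=lambda p:((np.array(p)-t)@M).round(1)
for n,a in (("fence",(77,90,17)),("fence",(105,430,17)),("blk",(80,88,28)),("blk",(192,80,28)),("knob",(316,397,81)),("base TL",(52,78,10)),("base BL",(88,461,10))): print(n,L(g(*a)))
pl=t+M@[31,35]; print("place",pl,"knob as found",t+M@[-83,-43],"next",t+M@[-58,-43])
E
python3 j.py
python3 - <<'E'
# shift for the first move, in tool axes at start
from h import *; from rig import sense
s=sense(); T=q(s["ee_rot"]); print((T.inv().apply(np.array([452,43,150])-s["eef_pos"])).round(1), T.as_matrix().round(3))
E
```

```text
holes pitch 24.9977742215118 yaw 4.523276535753972
origin [ 580.79888988 -322.95126634]
fence [93.6 55.8]
fence [-90.2  57.1]
blk [92.6 56.1]
blk [92.7 -4.3]
knob [-83.9 -39.8]
base TL [102.4  67.5]
base BL [-105.8   66.4]
place [ 608.94209346 -285.61549138] knob as found [ 501.4485594  -372.36305696] next [ 526.37069383 -370.39145473]
[-403.6 -437.6   89.4] [[ 0.357 -0.934 -0.   ]
 [-0.934 -0.357  0.001]
 [-0.001 -0.    -1.   ]]
```

Request:
move_arm(
  rows=[
    [[-403.6,-437.6,40,4.35,1],[-403.6,-437.6,40,4.35,1],[-403.6,-437.6,40,4.35,1],[-403.6,-437.6,40,4.35,1],[-403.6,-437.6,40,4.35,1],[-403.6,-437.6,40,4.35,1],[-403.6,-437.6,40,4.35,1],[-403.6,-437.6,40,4.35,1],[-403.6,-437.6,40,4.35,1],[-403.6,-437.6,40,4.35,1],[-403.6,-437.6,40,4.35,1],[-403.6,-437.6,40,4.35,1]],
  ],
  squeeze=40,
)

```text
time_s: 1.65
eef_pos: [451.8, 42.5, 199.2]
ee_rot: [0.0, -0.674, 0.738, 0.0]
force: [0.2, -0.6, -0.7]
grip_width: 0.999
```

```bash
cat > w.py <<'E'
from h import *; from rig import sense,eyes; import pickle,sys
s=sense(); c=eyes.capture("wrist"); pickle.dump(c,open("wrist.pkl","wb")); cv2.imwrite("pics/"+sys.argv[1],c["color"])
T=q(s["ee_rot"]); print(s["time_s"],s["eef_pos"].round(1),"tool x yaw",np.degrees(np.arctan2(*T.as_matrix()[[1,0],0])).round(2),s["force"].round(1),s["grip_width"])
E
python3 w.py w1.png
python3 - <<'E'
from h import *; import pickle
c=pickle.load(open("wrist.pkl","rb")); m=cv2.inRange(cv2.cvtColor(c["color"],cv2.COLOR_BGR2HSV),(5,150,100),(20,255,255))
s=max(cv2.findContours(m,0,2)[0],key=cv2.contourArea); print(cv2.minAreaRect(s))
h=[on(c,*p,36) for p in cv2.boxPoints(cv2.minAreaRect(s))]; print(np.round(h,1))
E
```

```text
1.65 [451.8  42.5 199.2] tool x yaw -95.2 [ 0.2 -0.6 -0.7] 0.9992015995351335
((315.950439453125, 211.99554443359375), (112.16283416748047, 20.969270706176758), 89.43273162841797)
[[495.4  49.   36. ]
 [494.2  34.4  36. ]
 [409.9  40.8  36. ]
 [411.2  56.8  36. ]]
```

View pics/w1.png

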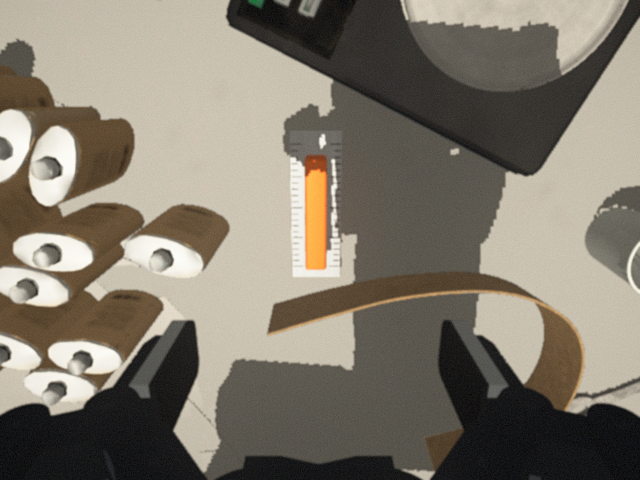

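The wrist view shows the rib at (316,212), agreeing with the top view within 2 mm. Bottles stand to the left, so I'll descend with the jaws half open.

Request:
move_arm(
  rows=[
    [[-1.7,-0.6,40,0,0],[-1.7,-0.6,80,0,0],[-1.7,-0.6,110,0,0],[-1.7,-0.6,135,0,0],[-1.7,-0.6,155,0,0],[-1.7,-0.6,170,0,0],[-1.7,-0.6,178,0,0],[-1.7,-0.6,180,0,0],[-1.7,-0.6,180.5,0,0]],
  ],
)

```text
time_s: 2.82
eef_pos: [452.7, 43.7, 19.3]
ee_rot: [0.0, -0.674, 0.739, 0.0]
force: [0.3, 0.5, -0.7]
grip_width: 0.499
```

Request:
move_arm(
  rows=[
    [[0,0,0,0,-1],[0,0,0,0,-1],[0,0,0,0,-1],[0,0,0,0,-1],[0,0,0,0,-1],[0,0,0,0,-1]],
  ],
)

```text
time_s: 3.58
eef_pos: [453.2, 43.6, 19.8]
ee_rot: [0.001, -0.674, 0.739, -0.0]
force: [-0.9, -0.1, 6.4]
grip_width: 0.18
```

Request:
move_arm(
  rows=[
    [[0,0,-15,0,-1],[0,0,-40,0,-1],[0,0,-80,0,-1],[0,0,-130,0,-1],[0,0,-160,0,-1],[0,0,-160,0,-1]],
  ],
)

```text
time_s: 4.32
eef_pos: [453.5, 43.5, 181.0]
ee_rot: [0.002, -0.674, 0.739, -0.002]
force: [0.3, 0.1, -4.0]
grip_width: 0.176
```

```bash
python3 - <<'E'
from h import *; import pickle
a=pickle.load(open("top.pkl","rb")); b=pickle.load(open("scene.pkl","rb"))
for A,B in (((450,167),(330,143)),((450,167),(338,140)),((450,167),(320,148)),((450,182),(325,160))):
    p,d=ray(a,*A); r,e=ray(b,*B); s=np.linalg.lstsq(np.c_[d,-e],r-p,rcond=None)[0]; x,y=p+d*s[0],r+e*s[1]; print(x.round(),y.round())
E
python3 w.py w2.png
```

```text
[ 698. -322.  133.] [ 701. -320.  133.]
[ 695. -319.  146.] [ 682. -329.  145.]
[ 703. -327.  113.] [ 726. -309.  114.]
[ 679. -334.   83.] [ 709. -310.   84.]
4.325 [453.5  43.5 181. ] tool x yaw -95.26 [ 0.3  0.1 -4. ] 0.1764778265538074
```

View pics/w2.png

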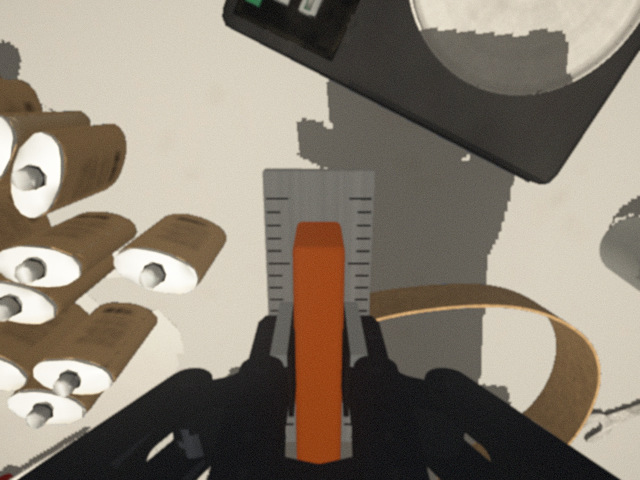

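The hose bend lies at about (698,-322,133), where the wrist camera would end up. I'll give the tool a half turn so the camera faces the base.

Request:
move_arm(
  rows=[
    [[18,-10,0,-1.6,-1],[37,-21,0,-3.2,-1],[55,-31,0,-4.8,-1],[74,-41,0,-6.4,-1],[92,-52,0,-8,-1],[111,-62,0,-9.6,-1],[129,-73,0,-11.2,-1],[148,-83,0,-12.8,-1],[166,-93,0,-14.4,-1],[185,-104,0,-15.63,-1],[185,-104,0,-15.63,-1]],
  ],
)

```text
time_s: 5.75
eef_pos: [538.7, -150.8, 177.0]
ee_rot: [-0.001, 1.0, -0.014, -0.001]
force: [-0.2, 0.3, -1.9]
grip_width: 0.179
```

```bash
cat > to.py <<'E'
# usage: to.py jx jy z yaw : shift in tool axes to reach jig-frame point, and roll units
from h import *; from rig import sense; import sys
jx,jy,z,yaw=map(float,sys.argv[1:]); s=sense(); T=q(s["ee_rot"]).as_matrix()
M=R.from_euler('z',4.52,degrees=True).as_matrix(); t=np.array([580.8,-322.95,0])
P=t+M@[jx,jy,z]; y=np.degrees(np.arctan2(T[1,0],T[0,0]))
print("t",s["time_s"],"eef",s["eef_pos"].round(2),"jig",(M.T@(s["eef_pos"]-t)).round(2),"yaw",y.round(2),"F jig",(M.T@s["force"]).round(1),"grip",round(s["grip_width"],3))
print("shift",(T.T@(P-s["eef_pos"])).round(2),"roll",round(-((yaw-y+180)%360-180)/6,2),"j",s["joints"].round(2))
E
python3 to.py 21 27 181 94.5
```

```text
t 5.75 eef [ 538.74 -150.76  176.98] jig [-28.36 174.97 176.98] yaw -1.59 F jig [-0.2  0.3 -1.9] grip 0.179
shift [ 64.83 141.86  -4.41] roll -16.02 j [-0.48  0.44  1.48  0.    1.22 -0.46]
```

Request:
move_arm(
  rows=[
    [[6,14,-4,-1.6,-1],[13,28,-4,-3.2,-1],[19,43,-4,-4.8,-1],[26,57,-4,-6.4,-1],[32,71,-4,-8,-1],[39,85,-4,-9.6,-1],[45,99,-4,-11.2,-1],[52,113,-4,-12.8,-1],[58,128,-4,-14.4,-1],[65,142,-4,-16.02,-1],[65,142,-4,-16.02,-1],[65,142,-4,-16.02,-1]],
  ],
)

```text
time_s: 7.25
eef_pos: [599.5, -293.4, 179.7]
ee_rot: [-0.002, 0.68, 0.733, 0.0]
force: [0.3, 0.6, -2.2]
grip_width: 0.177
```

```bash
python3 w.py w3.png; python3 to.py 21 27 45 94.5; python3 - <<'E'
from rig import eyes; import cv2,pickle
c=eyes.capture("scene");pickle.dump(c,open("scene1.pkl","wb"))
a=cv2.resize(c["color"][60:280,240:480],None,fx=2.5,fy=2.5)[:550]
cv2.imwrite("pics/s3.png",a)
E
```

```text
7.25 [ 599.5 -293.4  179.7] tool x yaw 94.32 [ 0.3  0.6 -2.2] 0.1773976702383586
t 7.3 eef [ 599.54 -293.45  180.05] jig [ 21.    27.93 180.05] yaw 94.37 F jig [-0.4 -0.4 -1.5] grip 0.185
shift [ -1.35   0.33 135.05] roll -0.02 j [-0.63  0.68  1.09  0.    1.38 -2.28]
```

View pics/w3.png

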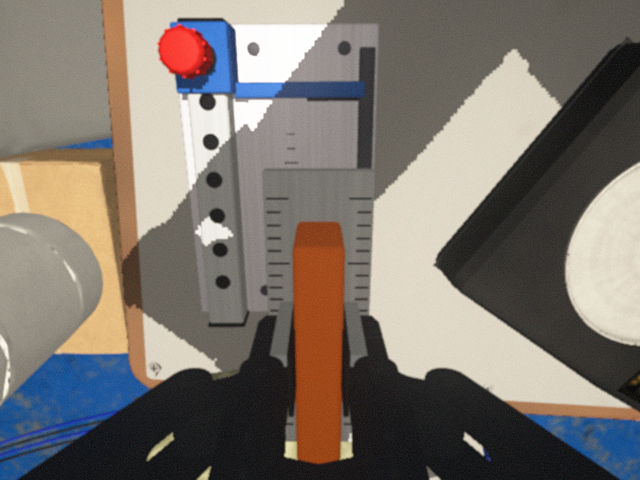

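View pics/s3.png

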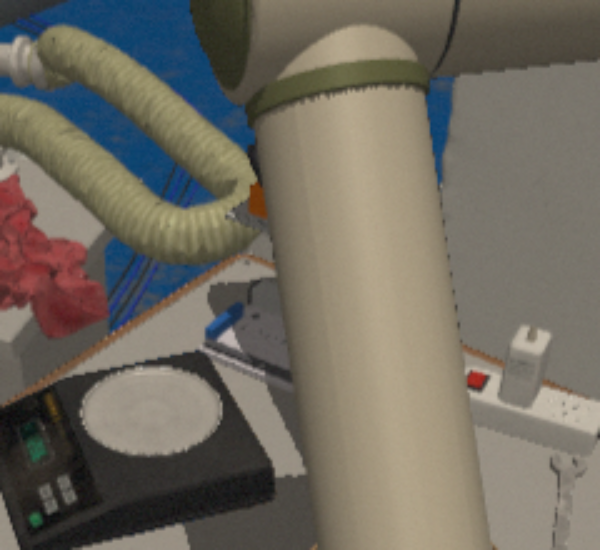

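The rib is held square. The wrist view shows the jig's holes from (208,102) to (223,282). The blade tip is only a few mm from the hose edge, so I'll back off in x, go down, then slide forward low. I'll check the jig fit with this view too.

Request:
move_arm(
  rows=[
    [[-1,10,0,0,-1],[-1,22,0,0,-1],[-1,22,20,0,-1],[-1,22,50,0,-1],[-1,22,80,0,-1],[-1,22,105,0,-1],[-1,22,120,0,-1],[-1,22,120,0,-1],[-1,22,120,0,-1]],
  ],
)

```text
time_s: 8.48
eef_pos: [622.0, -292.9, 61.5]
ee_rot: [-0.001, 0.679, 0.734, 0.0]
force: [-0.3, -0.8, -2.7]
grip_width: 0.178
```

```bash
python3 to.py 20 27 45 94.5; python3 - <<'E'
from h import *; import pickle
c=pickle.load(open("wrist.pkl","rb"))
H=np.array([on(c,u,v,32)[:2] for u,v in((208,102),(210,142),(214,180),(217,216),(220,250),(223,282))])
J=np.array([[x,-43.] for x in(-58,-33,-8,17,42,67)]); d=np.polyfit(J[:,0],H,1); print("pitch",25*np.hypot(*d[0]),"yaw",np.degrees(np.arctan2(d[0,1],d[0,0])))
M=R.from_euler('z',4.52,degrees=True).as_matrix()[:2,:2]; t=(H-J@M.T).mean(0); print(t)
for u,v,z in((358,165,17),(361,50,17),(236,96,25),(365,97,25)): print(((on(c,u,v,z)[:2]-[580.8,-322.95])@M).round(1))
E
```

```text
t 8.475 eef [ 621.97 -292.9    61.54] jig [43.41 26.71 61.54] yaw 94.4 F jig [-0.4 -0.8 -2.7] grip 0.178
shift [  0.22 -23.41  16.55] roll -0.02 j [-0.61  0.83  1.13  0.    1.18 -2.26]
pitch 25.008766015978605 yaw 4.718743578505953
[ 579.61119423 -320.4973531 ]
[-16.4  57.7]
[-90.5  57.8]
[-62.6 -23.5]
[-61.6  60.4]
```

I got the y sign wrong after the flip, so the tool went forward instead of back. There was no contact force. I'll pull back to x=20 at this height, then go down.

Request:
move_arm(
  rows=[
    [[0,-8,0,0,-1],[0,-16,0,0,-1],[0,-24,0,0,-1],[0,-24,8,0,-1],[0,-24,16,0,-1],[0,-24,22,0,-1],[0,-24,26,0,-1],[0,-24,28,0,-1],[0,-24,28,0,-1]],
  ],
)

```text
time_s: 9.6
eef_pos: [598.1, -294.7, 33.5]
ee_rot: [-0.001, 0.679, 0.734, 0.0]
force: [0.6, 0.4, -2.4]
grip_width: 0.177
```

```bash
python3 to.py 20 27 30 94.6
```

```text
t 9.6 eef [ 598.08 -294.7    33.52] jig [19.46 26.8  33.52] yaw 94.41 F jig [ 0.7  0.3 -2.4] grip 0.177
shift [0.2  0.54 3.52] roll -0.03 j [-0.63  0.82  1.23  0.    1.09 -2.28]
```

Request:
move_arm(
  rows=[
    [[0,0,1.5,0,-1],[0,0,3,0,-1],[0,0,4,0,-1],[0,0,4.5,0,-1],[0,0,4.5,0,-1]],
  ],
)

```text
time_s: 10.22
eef_pos: [598.2, -294.8, 29.9]
ee_rot: [-0.0, 0.679, 0.734, 0.0]
force: [-3.0, 1.9, 5.3]
grip_width: 0.18
```

```bash
python3 to.py 20 27 30 94.6
```

```text
t 10.225 eef [ 598.18 -294.76   29.9 ] jig [19.55 26.74 29.9 ] yaw 94.41 F jig [-2.8  2.2  5.3] grip 0.18
shift [ 0.26  0.45 -0.1 ] roll -0.03 j [-0.63  0.83  1.23  0.    1.08 -2.28]
```

On the bed at the expected height. Sliding towards the fence.

Request:
move_arm(
  rows=[
    [[1,0,-0.3,0,-1],[2.5,0,-0.3,0,-1],[4,0,-0.3,0,-1],[5.5,0,-0.3,0,-1],[7,0,-0.3,0,-1],[8,0,-0.3,0,-1],[8.5,0,-0.3,0,-1]],
  ],
)

```text
time_s: 11.1
eef_pos: [597.5, -286.2, 30.2]
ee_rot: [-0.0, 0.679, 0.734, 0.0]
force: [-0.2, -0.6, -3.2]
grip_width: 0.177
```

```bash
python3 to.py 20 37 30 94.6
```

```text
t 11.1 eef [ 597.52 -286.19   30.22] jig [19.57 35.32 30.22] yaw 94.42 F jig [-0.2 -0.6 -3.2] grip 0.177
shift [1.68 0.43 0.22] roll -0.03 j [-0.62  0.82  1.24  0.    1.08 -2.27]
```

Request:
move_arm(
  rows=[
    [[0.7,0,0,0,-1],[1.4,0,0,0,-1],[2.1,0,0,0,-1],[2.8,0,0,0,-1],[3.5,0,0,0,-1]],
  ],
)

```text
time_s: 11.72
eef_pos: [597.5, -285.0, 30.5]
ee_rot: [0.002, 0.679, 0.734, -0.001]
force: [1.0, -13.3, -7.6]
grip_width: 0.176
```

```bash
python3 to.py 20 37 30 94.6
```

```text
t 11.725 eef [ 597.52 -285.01   30.54] jig [19.66 36.5  30.54] yaw 94.43 F jig [ -0.1 -13.3  -7.6] grip 0.176
shift [0.5  0.34 0.54] roll -0.03 j [-0.62  0.82  1.25 -0.    1.07 -2.27]
```

Request:
move_arm(
  rows=[
    [[1.5,0,0.8,0,-1],[3,0,1.2,0,-1],[3.5,0,1.2,0,-1],[3.5,0,1.2,0,-1]],
  ],
)

```text
time_s: 12.22
eef_pos: [597.6, -284.9, 30.5]
ee_rot: [0.005, 0.679, 0.734, -0.002]
force: [0.1, -15.0, -2.1]
grip_width: 0.178
```

Request:
move_arm(
  rows=[
    [[0,0,0,0,-0.4],[0,0,0,0,-0.4],[0,0,0,0,-0.4],[0,0,0,0,-0.4]],
  ],
)

```text
time_s: 12.72
eef_pos: [597.7, -284.6, 30.4]
ee_rot: [0.005, 0.679, 0.734, -0.002]
force: [0.3, 0.7, -0.5]
grip_width: 0.299
```

```bash
python3 to.py 20 37 100 94.6
```

```text
t 12.725 eef [ 597.66 -284.58   30.42] jig [19.83 36.92 30.42] yaw 94.44 F jig [ 0.4  0.7 -0.5] grip 0.299
shift [ -0.63   0.4  -69.58] roll -0.03 j [-0.62  0.81  1.26 -0.01  1.06 -2.26]
```

Request:
move_arm(
  rows=[
    [[-0.5,0,-3,0,-0.4],[-0.5,0,-10,0,-0.4],[-0.5,0,-25,0,-0.4],[-0.5,0,-60,0,-0.4],[-0.5,-20,-100,0,0.2],[-0.5,-40,-130,0,0.2],[-0.5,-50,-150,0,0.2],[-0.5,-50,-150,0,0.2],[-0.5,-50,-150,0,0.2]],
  ],
)

```text
time_s: 13.85
eef_pos: [547.3, -287.2, 179.0]
ee_rot: [0.004, 0.679, 0.734, -0.002]
force: [0.8, -0.1, 0.2]
grip_width: 0.603
```

```bash
python3 w.py w4.png; python3 to.py -83 -43 150 94.6
```

```text
13.85 [ 547.3 -287.2  179. ] tool x yaw 94.45 [ 0.8 -0.1  0.2] 0.6026462686901785
t 13.9 eef [ 547.26 -287.1   178.76] jig [-30.61  38.38 178.76] yaw 94.45 F jig [-0.6 -0.1  0.3] grip 0.602
shift [-81.19 -52.35  29.37] roll -0.02 j [-0.67  0.56  1.29 -0.01  1.29 -2.32]
```

View pics/w4.png

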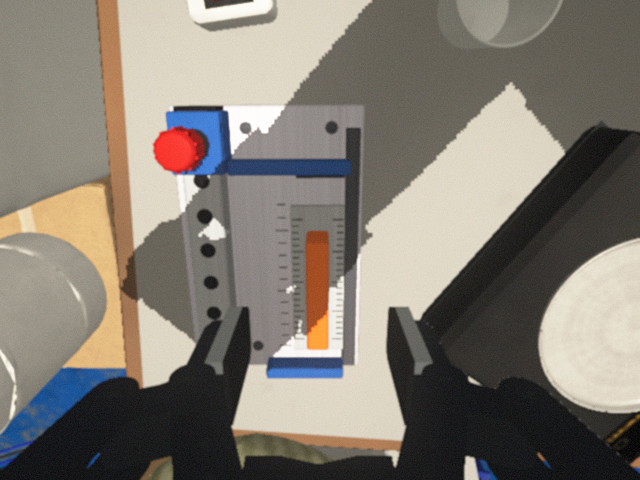

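The wrist view shows the blade on the bed along the fence. The rib runs from (317,232) to (317,348), the fence is at x≈350, the stop arm at y≈167 and the knob at (180,150). Zooming in on the edges.

```bash
python3 - <<'E'
from h import *; import pickle
c=pickle.load(open("wrist.pkl","rb")); im=c["color"]
a=cv2.convertScaleAbs(cv2.resize(im[160:380,255:370],None,fx=2.7,fy=2.7,interpolation=2),alpha=1.5,beta=25)
b=cv2.convertScaleAbs(cv2.resize(im[200:275,325:365],None,fx=7.9,fy=7.9,interpolation=2),alpha=1.8,beta=40)
h=max(a.shape[0],b.shape[0]); pad=lambda x:cv2.copyMakeBorder(x,0,h-x.shape[0],0,4,0)
cv2.imwrite("pics/c5.png",np.hstack([pad(a),pad(b)]))
M=R.from_euler('z',4.6,degrees=True).as_matrix()[:2,:2]; t=np.array([580.2,-321.7])
g=lambda u,v,z:((on(c,u,v,z)[:2]-t)@M).round(1)
m=cv2.inRange(cv2.cvtColor(im,cv2.COLOR_BGR2HSV),(3,140,60),(20,255,255)); m[:,:290]=0;m[:,345:]=0
s=max(cv2.findContours(m,0,2)[0],key=cv2.contourArea); r=cv2.minAreaRect(s); print(r); print([g(*p,36) for p in cv2.boxPoints(r)])
print("blade ends",g(318,205,16),g(308,357,16),"stop",g(290,175,25.5),"block",g(305,360,28),"fence top",g(346,205,17),g(344,355,17))
hs=cv2.cvtColor(im,cv2.COLOR_BGR2HSV); k=cv2.inRange(hs,(0,170,100),(5,255,255))|cv2.inRange(hs,(174,170,100),(180,255,255)); k[:100]=0;k[200:]=0;k[:,:140]=0;k[:,230:]=0
s=max(cv2.findContours(k,0,2)[0],key=cv2.contourArea); (u,v),rr=cv2.minEnclosingCircle(s); print("knob",u,v,rr,g(u,v,78),on(c,u,v,78))
H=np.array([on(c,u,v,32)[:2] for u,v in((202,181),(205,216),(208,250),(211,282),(214,312))]); d=np.polyfit(np.arange(5)*25-58,H,1); y=np.arctan2(d[0,1],d[0,0]);print("holes yaw",np.degrees(y),g(202,181,32),g(214,312,32))
E
```

```text
((316.9999694824219, 289.5), (21.999996185302734, 116.99998474121094), 0.0)
[array([68.9, 27.3]), array([-24.4,  28.5]), array([-24.4,  43.6]), array([68.9, 44. ])]
blade ends [-37.8  36.6] [90.5 27.9] stop [-61.3  17.6] block [85.1 26. ] fence top [-38.   56.8] [87.8 57.4]
knob 179.0 148.5 25.597949981689453 [-85.3 -39.2] [ 498.30726081 -367.64412082   78.        ]
holes yaw 4.569612495790771 [-58.5 -41.5] [ 40.5 -41.5]
```

View pics/c5.png

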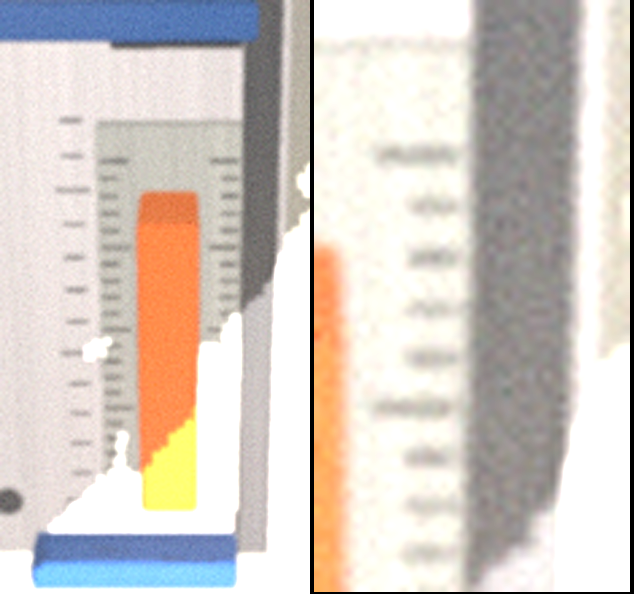

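The blade edge is flush along the fence and parallel to it, lying about 9 mm to -x of the place point. That is within what the stop arm can push. Next is the knob, at about (500.3,-369.8).

```bash
python3 to.py -83.9 -40.4 58 94.6
```

```text
t 13.9 eef [ 547.26 -287.1   178.76] jig [-30.61  38.38 178.76] yaw 94.45 F jig [-0.6 -0.1  0.3] grip 0.602
shift [-77.8  -53.42 121.34] roll -0.02 j [-0.67  0.56  1.29 -0.01  1.29 -2.32]
```

Request:
move_arm(
  rows=[
    [[-30,-20,0,0,0.2],[-60,-40,10,0,0.2],[-78,-53.5,30,0,0.2],[-78,-53.5,50,0,0.2],[-78,-53.5,70,0,0.2],[-78,-53.5,90,0,0.2],[-78,-53.5,105,0,0.2],[-78,-53.5,115,0,0.2],[-78,-53.5,120,0,0.2],[-78,-53.5,121,0,0.2],[-78,-53.5,121,0,0.2]],
  ],
)

```text
time_s: 15.28
eef_pos: [500.5, -370.2, 58.8]
ee_rot: [0.004, 0.679, 0.734, -0.002]
force: [1.0, 0.8, 0.3]
grip_width: 0.603
```

```bash
python3 to.py -83.9 -40.4 58 94.6
```

```text
t 15.275 eef [ 500.47 -370.19   58.81] jig [-83.8  -40.76  58.81] yaw 94.46 F jig [1.  0.7 0.3] grip 0.603
shift [ 0.37 -0.1   0.81] roll -0.02 j [-0.82  0.7   1.39 -0.    1.05 -2.47]
```

Request:
move_arm(
  rows=[
    [[0,0,0,0,-0.2],[0,0,0,0,-0.35],[0,0,0,0,-1],[0,0,0,0,-1],[0,0,0,0,-1],[0,0,0,0,-1]],
  ],
  squeeze=40,
)

```text
time_s: 16.02
eef_pos: [500.7, -371.3, 59.5]
ee_rot: [0.005, 0.679, 0.734, -0.003]
force: [0.0, -5.1, 1.0]
grip_width: 0.265
```

```bash
python3 to.py -83.9 -40.4 58 94.6
```

```text
t 16.025 eef [ 500.73 -371.27   59.5 ] jig [-83.63 -41.86  59.5 ] yaw 94.44 F jig [-0.4 -5.1  1. ] grip 0.265
shift [ 1.48 -0.28  1.48] roll -0.03 j [-0.82  0.7   1.38 -0.01  1.04 -2.47]
```

Request:
move_arm(
  rows=[
    [[0,0,-3,0,-1],[0,0,-6,0,-1],[0,0,-9,0,-1],[0,0,-12,0,-1],[0,0,-13.5,0,-1],[0,0,-13.5,0,-1]],
  ],
)

```text
time_s: 16.77
eef_pos: [500.6, -371.3, 72.8]
ee_rot: [0.005, 0.679, 0.734, -0.003]
force: [2.3, -4.8, -7.2]
grip_width: 0.263
```

```bash
python3 to.py -58.6 -41.8 73 94.6
```

```text
t 16.775 eef [ 500.56 -371.27   72.75] jig [-83.8  -41.84  72.75] yaw 94.44 F jig [ 1.9 -5.  -7.2] grip 0.263
shift [ 0.08 25.2  -0.16] roll -0.03 j [-0.82  0.68  1.38 -0.01  1.07 -2.47]
```

The lift is 13 mm at about 7 N, so the pin is out. Sliding now.

Request:
move_arm(
  rows=[
    [[0,3,0,0,-1],[0,6,0,0,-1],[0,9,0,0,-1],[0,12,0,0,-1],[0,15,0,0,-1],[0,18,0,0,-1],[0,21,0,0,-1],[0,23.5,0,0,-1],[0,25,0,0,-1],[0,25,0,0,-1]],
  ],
)

```text
time_s: 18.02
eef_pos: [524.7, -369.3, 72.0]
ee_rot: [0.004, 0.679, 0.734, -0.003]
force: [-0.9, -4.9, -7.0]
grip_width: 0.261
```

```bash
python3 to.py -58.6 -41.8 59.5 94.6
```

```text
t 18.025 eef [ 524.7  -369.32   71.98] jig [-59.58 -41.81  71.98] yaw 94.44 F jig [-1.3 -4.8 -7. ] grip 0.261
shift [ 0.14  0.97 12.48] roll -0.03 j [-0.79  0.72  1.31 -0.01  1.1  -2.44]
```

Request:
move_arm(
  rows=[
    [[0,1,0,0,-1],[0,1,3,0,-1],[0,1,6,0,-1],[0,1,9,0,-1],[0,1,11.5,0,-1],[0,1,12.5,0,-1],[0,1,12.5,0,-1]],
  ],
)

```text
time_s: 18.9
eef_pos: [525.7, -369.3, 59.6]
ee_rot: [0.004, 0.679, 0.734, -0.003]
force: [-2.5, -3.0, -3.4]
grip_width: 0.268
```

```bash
python3 to.py -58.6 -41.8 59.5 94.6
```

```text
t 18.9 eef [ 525.7  -369.29   59.57] jig [-58.58 -41.86  59.57] yaw 94.44 F jig [-2.7 -2.8 -3.4] grip 0.268
shift [ 0.06 -0.02  0.07] roll -0.03 j [-0.79  0.74  1.31 -0.01  1.08 -2.44]
```

Height is back to the gripped value with spring pull still on it. I'll press down slightly until the pin seats.

Request:
move_arm(
  rows=[
    [[0,0,0.7,0,-1],[0,0,1.4,0,-1],[0,0,1.8,0,-1],[0,0,1.8,0,-1]],
  ],
)

```text
time_s: 19.4
eef_pos: [526.4, -369.4, 59.4]
ee_rot: [0.005, 0.679, 0.734, -0.003]
force: [-2.8, 0.8, 7.7]
grip_width: 0.262
```

```bash
python3 to.py -58.6 -41.8 59.5 94.6; python3 w.py w6.png; python3 - <<'E'
import cv2; im=cv2.imread("pics/w6.png"); cv2.imwrite("pics/w6c.png",cv2.convertScaleAbs(im,alpha=1.3,beta=15))
E
```

```text
t 19.4 eef [ 526.45 -369.42   59.43] jig [-57.85 -42.04  59.43] yaw 94.45 F jig [-2.7  1.1  7.7] grip 0.262
shift [ 0.24 -0.75 -0.08] roll -0.03 j [-0.79  0.74  1.31 -0.01  1.08 -2.44]
19.4 [ 526.4 -369.4   59.4] tool x yaw 94.45 [-2.8  0.8  7.7] 0.2618308386188082
```

View pics/w6c.png

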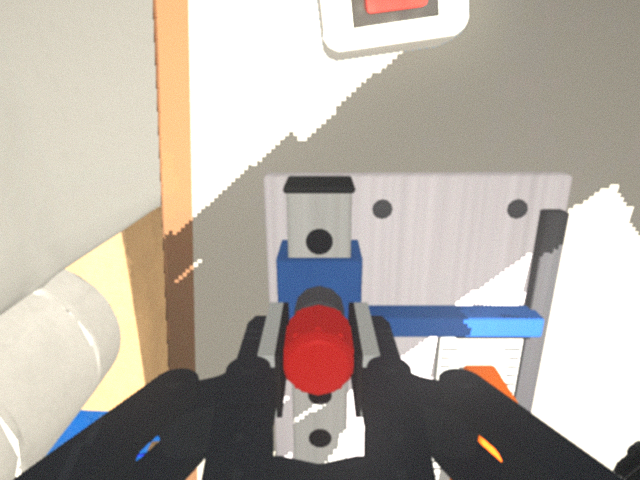

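The pin meets a hard stop at z 59.4, the same as the home height when I first gripped it. A hole now shows behind the sleeve at (319,241), and the stop arm is against the blade. Last view: a zoom on the blade and fence near (525,360).

```bash
python3 - <<'E'
from h import *; from rig import eyes
w=cv2.imread("pics/w6.png"); t=eyes.capture("top")["color"]
a=cv2.resize(w[300:440,420:560],(500,500),interpolation=2); b=cv2.resize(t[170:300,390:490],(300,390),interpolation=2)
b=cv2.copyMakeBorder(b,0,110,0,0,0); cv2.imwrite("pics/z.png",cv2.convertScaleAbs(np.hstack([a,b]),alpha=1.4,beta=15))
E
```

```text
(no output)
```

View pics/z.png

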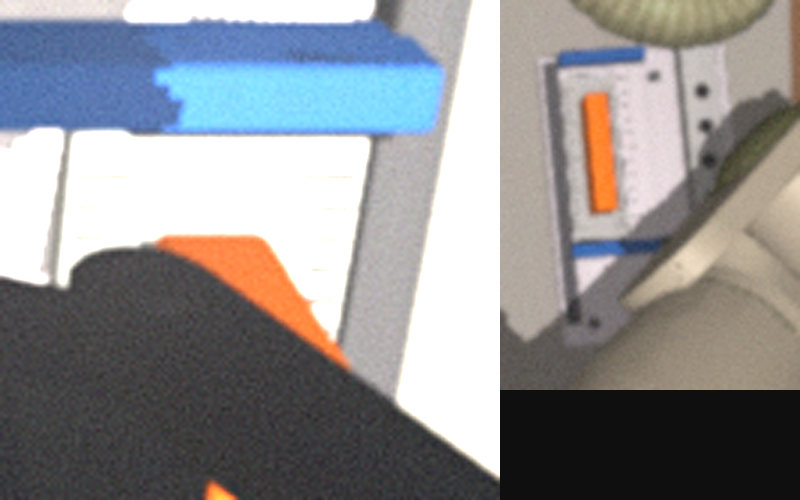

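The zoom shows the blade edge against the fence with only a thin, even edge line, and the stop arm at the blade's end. I'll do a quick numeric check that the bystanders are unmoved, then hand in.

```bash
python3 - <<'E'
from h import *; from rig import eyes,ctrl,sense; import pickle
a=pickle.load(open("top.pkl","rb"))["color"]; b=eyes.capture("top")["color"]
for n,(x,y,r) in dict(tape=(153,191,28),nozzle=(226,211,10),beaker=(383,315,16)).items():
    t=a[y-r:y+r,x-r:x+r]; s=b[y-r-10:y+r+10,x-r-10:x+r+10]; m=cv2.matchTemplate(s,t,cv2.TM_CCOEFF_NORMED); print(n,cv2.minMaxLoc(m)[1::2])
s=sense(); print(s["time_s"],s["force"],s["grip_width"]); print(ctrl.finish_job())
E
```

```text
tape (0.9954860806465149, (10, 10))
nozzle (0.9930858016014099, (10, 10))
beaker (0.43498075008392334, (15, 16))
19.55 [-2.43101234 -0.29814774  7.94414062] 0.26508506945363414
the job is handed in; nothing more can be done
None
```

I laid the straightedge flat on the bed against the fence and let it go. I then pulled the red knob, slid the blue section one hole towards the straightedge and lowered the pin home. I handed in at 19.6 s, still gripping the knob.

- **Pin:** it stopped hard at TCP z 59.4 mm, against 59.5 mm when I first gripped it at home. The section moved about 25–26 mm, which is one hole. A light downward push of about 8 N remains on the knob.
- **Straightedge:** the last close-up shows the blade edge even along the fence, with the stop arm at its end. Under the gripper I could see only part of that edge. The overhead view shows the whole blade lying in the bay.
- **Bystanders:** the tape roll and nozzle match their starting positions to the pixel in the overhead view. The beaker check failed, with a match of only 0.43. I think the arm or its shadow covered it. My path stayed well clear of it and no contact force showed, but I could not confirm its position.
- **Slip on the way:** a wrong sign carried the blade about 22 mm forward instead of back near the hose. The force stayed near zero and I corrected it.

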